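# Lever open the heavy flap of the sample chest and hold it

### The arm

A 7-joint arm with a two-finger parallel gripper is mounted at the origin on the work surface; the furniture and walls round the work are solid. World frame = base frame: x ahead of the robot, y to its left, z up, the work surface at z = 0. Lengths are in m, angles in rad, forces in N, time in s.
With the tool pointing down it reaches from about 0.425 to 0.875 m from the base axis. Payload 8.4 kg.
Tool frame: the origin (TCP) lies on the centre line of the jaws, within the pads' length; the fingertips stand 19 mm ahead of it and the grasp point (between the pads) is the TCP; z points along the fingers, y is the direction in which the jaws open and shut (so a half turn about z gives the same grasp; the last joint's range is limited). The gripper opens to 85 mm and grips with 20 to 120 N. Pads are 22 mm wide; open, the fingers measure 114 mm over their backs; the gripper's body (76 mm by 85 mm) begins 54 mm behind the grasp point. The pads swing forward as they close: fully open they stand 13 mm farther back than shut.
Start: joints at [1.017, 0.333, 0.04, 1.465, -0.013, 1.343, -0.059], TCP at [0.286, -0.584, 0.25] pointing down, gripper open.
Joint ranges: [-2.58, 2.58], [-0.38, 2.09], [-1.3, 1.39], [0.25, 2.4], [-1.5, 4.64], [0.08, 2.09], [-2.65, 2.65]. Speed limits (rad/s): [2.22, 2.22, 2.79, 2.79, 3.14, 3.14, 3.14].

### API

Orientations are given as a unit quaternion [x, y, z, w].
In Python, from plant import bot, eyes, job, nets gives the robot as it stands.
- The arm moves only by the tool send_rows, never from a script. Its argument "deltas" is a list of rows, each a list of 7 numbers: the opening, from -1 (shut) to 1 (fully open), then the shift along the tool's x, y, z in m, then the turn, a rotation vector about the tool's x, y, z in rad. In form: [[grip, tx, ty, tz, rx, ry, rz], ...]. A call has 1 to 12 rows; each row is the pose to reach, as a shift and turn from the pose commanded when the call began, along the tool's axes at that moment; what a row does not reach only later rows make up. A row lasts 1/8 s, in which the tool goes at most 62.5 mm and 10.7 degrees, less where a joint would pass 70% of its speed; a pose out of reach is approached as far as the arm can. A call with a gripper value outside its range is refused whole. The fingers move at their own pace and stop on an object; "grip_force" is the grip in N (left out, the last holds). Time passes only in rows, so rows that repeat a pose let the fingers close. It gives the time, the measured TCP pose, the force and the opening at its end, in the units of the state.
- bot.state(): the state, without advancing time (a new reading comes with each control period).
- eyes.get_image(name): name is "scene" or "top" or "wrist"; returns a dict with "pixels" (420x560x3 uint8, red, green, blue), "fx", "fy", "cx", "cy" (pixels), "eye" and "attitude" of the camera in the world; the wrist camera has in their place "T_tool_cam" (4x4, takes a point from camera to tool coordinates, whose origin is the TCP and whose axes are the flange's). Camera axes: x right, y down, z forward; pixel columns grow to the right and rows downward; lengths in m; the calibration is good to about 2 mm. A picture is of the moment at which its call begins: read the wrist's pose just before it. There is no depth.
- job.hand_in(): hands the job in, once; it reports no verdict.
Trained networks look in a picture, given as the dict that the camera call returned (one of the last four; its "shot" number tells which), for a name from the list of things; names that differ only in an ending like _2 or _b are one class to them, and where a whole thing is asked for, a point or a joint stands for the part that bears it (a point fixed in the world has none). Each returns a list of dicts, best first, with "score" (0 to 1); they miss things now and then, are a little off and sometimes report something else, mostly with a low value. They report only what shows in the picture. A call takes as long as a camera call. They do not tell look-alikes from the thing itself.
- nets.cut_out(target, picture): "pixels" (420x560 bool, what is visible of it) and "uv" ([column, row] in pixels, amid what is visible of it).
The state is a dict: "t": time; "qpos": joint angles; "joint_velocities": joint speeds; "joint_efforts": joint torques, N m; "eef_pos": TCP position; "tcp_rot": TCP orientation; "ft_force": force on the tool from outside, world axes, zero at the start; "torque": the same for the moment, N m; "opening": finger opening in m.
Only numpy, scipy, OpenCV 4.12 (cv2) and the standard library are available. Lean on these libraries where they do the work, as an engineer would, in place of code of your own. Each camera call takes 0.05 s, during which the arm holds its last target. There are 200 camera calls.

### The job

The heavy steel flap of the sample chest has to be held open so the chest can be aired. With your fingertips, push the loose lever along its track toward the chest until its pin drops into the notches and its nose is under the flap's tongue; then press the paddle end of the lever down onto its rubber stop, so that the flap is raised, and finish while still holding it down there. Do not lift the lever out, do not touch the flap itself, and leave the small things standing around alone.

Things in the scene. Friction and masses are not known exactly. Their poses are not given: they have to be found in the camera images.
- chest: Fixed grey base plate (6 mm thick, 72 mm wide under the track, 150 mm under the chest). Origin: on the worktop (z = 0) straight below the lever pin's home place. x axis: level along the track toward the chest, away from the robot; z up. Plate from x = -160 to +150 mm, chest box (140 mm wide, 69 mm high) from x = 63 to 148 mm.
- notch (a point): Pin's home in the track, 70 mm above the worktop. Track: two upright cheek plates 31 mm apart, 8 mm thick, chest x = -78 to +62 mm; tops are rails 70 mm high with a notch 15 mm wide, 5 mm deep here (x = -9 to +6); a horn 88 mm high just past it stops the pin. The pin may drop in only when the push on the paddle end is let go.
- stop (a point): Centre of the top of the rubber stop pad on the base plate under the paddle, 30 x 40 mm, 18 mm above the worktop. Mind the grey stand mixer (under 0.5 m tall, fixed, near x = 0.54, y = -0.27 m, its head overhanging toward the robot) right of the track and the glass burette bottle (near x = 0.51, y = 0.15 m) left of it.
- lever: Loose steel lever, 0.35 kg, 194 mm long. Origin: axis of its cross pin (10 mm thick, 58 mm long), on which it pivots; at the start on the rails, 75 mm high, at chest x = -50 to -27 mm; home at x = -4 to +1 mm, 70 mm high. Its x axis points to the chest, level at the start (lever itself slopes 0.39 rad, paddle end up). Sliding takes 1 to 4 N.
- nose (a point): Centre of the lever's round nose (18 mm diameter, 28 mm wide), 50 mm from the pin. It rests on a ledge in the track, and its weight tips the lever back (paddle up) when let go. Home and unpressed the lever slopes 0.28 rad, paddle up; on the stop about 0.35 rad, paddle down.
- paddle (a point): Centre of the upper face of the black ribbed rubber paddle at the long end of the lever, where it is pressed, 112 mm from the pin. The paddle is 45 mm long, 12 mm wide and 12 mm thick, with a half-round end. It is about 108 mm above the worktop when home and about 37 mm when on the stop. Pressing takes about 3 to 6 N there while the flap is raised.
- paddle_end (a point): Centre of the paddle's half-round end (6 mm radius seen from above, 12 mm thick), the end of the lever nearest the robot, 135 mm from the pin, about 126 mm above the worktop at the start: push here toward the chest. Below it is free down to the base plate.
- flap_tongue (a point): Underside of the 26 mm wide steel tongue that sticks out of the flap's front toward the robot, 70 mm above the worktop when shut, 5 mm above the lever's nose when the lever is home.
- flap (a joint): Heavy steel flap (87 x 146 x 10 mm, about 2.2 kg), lid of the chest, hinged at its far edge: 0 = shut (it falls shut by itself), grows as it rises (rad); about 0.245 when the lever is down on its stop.
- crucible: White porcelain crucible, 44 mm wide, 36 mm high, beside the lever; origin under its centre. Bystander.
- weight: Small brass calibration weight, 21 mm wide, 24 mm high, beside the lever; origin under its centre. Bystander.
- stopper: Black rubber stopper, 24 mm wide, 25 mm high, beside the lever; origin under its centre. Bystander.
Things that resemble listed ones, but are neither listed nor needed, are in the scene too. Of the things shaped like the lever, the steel one is meant.

How it is judged:
On the way, in this order (a step that is already met when the one before it is completed fails the run):
1. the lever has been pushed home: its pin lies in the notches, the flap still shut (x of lever in the frame of chest above -0.007 m and z of lever in the frame of chest below 0.0725 m and value of joint flap below 0.03 rad), for 0.1 s.
2. the paddle has been pressed down and the flap has risen (value of joint flap above 0.21 rad and contact force between the fingers and lever above 1 N), for 0.2 s.
At the end, for the whole second after the job is handed in: The fingers hold the paddle down (more than 1 N, the paddle's upper face under 48 mm above the worktop), the flap is raised by the lever to more than 0.21 rad and still, and the lever's pin lies in the notches (all of step 2 and velocity of joint flap between -0.05 and 0.05 rad/s and height (world z) of paddle below 0.048 m and x of lever in the frame of chest above -0.007 m and z of lever in the frame of chest below 0.0735 m); the arm keeps its last pose, push and grip.
It fails at once if the lever is lifted out of its track (z of lever in the frame of chest above 0.09 m).
It fails at once if the robot touches the flap (contact force between any of the arm, the fingers and flap above 0.5 N).
It fails at once if a bystander is disturbed (moved more than 15 mm) (distance of any of crucible, weight, stopper from where it was at the start of the episode above 0.015 m).
It also fails if it takes over 48 s, if anything falls off the work surface, if the arm or the gripper's body presses on something with over 40 N, if the wrist force passes 120 N, or if a joint passes its speed limit or range.

## Working session

There is one attempt and no reset: what is moved stays moved. The work goes in short steps, Python scripts to look and compute and a tool call to move; the robot and the scene stay as the last step left them, time stands still between calls to the robot, and variables do not carry over. Pictures are saved under pics/ and viewed, about 8 in all and at most 12, crops included, and the job is handed in when it is done.

Besides the shell and the picture viewer there is one more tool, called after ">>>" by a JSON object that holds its "method" and its "body", one argument or row to a line. send_rows: Moves the arm, as the interface text tells. Its arguments: {"type":"object","properties":{"deltas":{"type":"array","items":{"type":"array","items":{"type":"number"}}},"grip_force":{"type":"number"}},"required":["deltas"]}

```bash
mkdir -p pics
cat > h.py <<'E'
import numpy as np,cv2
from scipy.spatial.transform import Rotation as R
from plant import bot,eyes,job,nets
def save(im,n,crop=None,s=1):
    p=im["pixels"][:,:,::-1]
    if crop: a,b,c,d=crop; p=p[b:d,a:c]
    if s!=1: p=cv2.resize(p,None,fx=s,fy=s,interpolation=cv2.INTER_CUBIC)
    cv2.imwrite("pics/"+n,p)
def pose(im):
    if "T_tool_cam" in im:
        st=bot.state(); T=np.eye(4);T[:3,:3]=R.from_quat(st["tcp_rot"]).as_matrix();T[:3,3]=st["eef_pos"]
        T=T@np.array(im["T_tool_cam"]); return T[:3,3],T[:3,:3]
    a=np.array(im["attitude"]); return np.array(im["eye"]),(a if a.shape==(3,3) else R.from_quat(a).as_matrix())
def ray(im,uv):
    e,M=pose(im); d=M@np.array([(uv[0]-im["cx"])/im["fx"],(uv[1]-im["cy"])/im["fy"],1]); return e,d/np.linalg.norm(d)
def onz(im,uv,z):
    e,d=ray(im,uv); return e+d*(z-e[2])/d[2]
def tri(rs):
    A=0;b=0
    for e,d in rs:
        P=np.eye(3)-np.outer(d,d);A=A+P;b=b+P@e
    return np.linalg.solve(A,b)
def proj(im,X):
    e,M=pose(im);p=M.T@(np.asarray(X)-e);return np.array([im["fx"]*p[0]/p[2]+im["cx"],im["fy"]*p[1]/p[2]+im["cy"]])
E
python3 - <<'E'
from h import *
print(bot.state())
for c in ["scene","top"]:
    im=eyes.get_image(c); save(im,c+"0.png"); print(c,{k:v for k,v in im.items() if k!="pixels"})
    for n in ["lever","paddle","chest","flap","crucible","weight","stopper","notch","stop","paddle_end","nose","flap_tongue"]:
        try:
            for r in nets.cut_out(n,im)[:3]: print(n,round(r["score"],2),np.round(r["uv"]),r["pixels"].sum())
        except Exception as ex: print(n,ex)
E
```

```text
{'t': 0.0, 'qpos': array([ 1.01679084,  0.3338926 ,  0.0398549 ,  1.46629711, -0.01339886,
        1.34329964, -0.05849596]), 'joint_velocities': array([ 0.00013259, -0.00082735,  0.00124852,  0.00016979,  0.00081616,
       -0.00113043,  0.00050179]), 'joint_efforts': array([-1.20434994e-03, -6.58554554e+01,  1.36465810e+00, -4.05562520e+01,
        1.66697073e-02,  1.26221273e-02, -2.45867199e-05]), 'eef_pos': array([ 0.28532996, -0.58353919,  0.24942017]), 'tcp_rot': array([ 9.74254385e-01,  2.25450059e-01, -2.34593106e-04, -7.80999675e-04]), 'ft_force': array([ 0.45137316, -0.25289748,  0.22275173]), 'torque': array([-0.02426077, -0.05115253, -0.02184911]), 'opening': 0.08532935129084837}
scene {'fx': 450.2406203862716, 'fy': 450.2406203862716, 'cx': 282.1339267189123, 'cy': 211.92689400315064, 'eye': array([-0.06296678,  0.39102208,  0.43113209]), 'attitude': array([-0.40923723,  0.7301686 , -0.47808159,  0.26611408]), 'shot': 1}
lever 0.89 [311. 214.] 342
lever 0.62 [409. 263.] 1347
paddle 0.93 [311. 217.] 336
paddle 0.72 [408. 268.] 1327
chest 0.89 [286. 218.] 5099
flap 0.96 [
[... 358 characters left out ...]
62788964, 'fy': 388.018162788964, 'cx': 283.06308661164786, 'cy': 207.2093097439942, 'eye': array([ 0.43874889, -0.0264036 ,  0.9254031 ]), 'attitude': array([-0.69800055,  0.7106    , -0.06449494,  0.06068995]), 'shot': 2}
lever 0.79 [347. 304.] 480
lever 0.66 [293. 206.] 611
paddle 0.9 [296. 202.] 579
paddle 0.59 [341. 300.] 376
chest 0.85 [299. 161.] 5225
flap 0.74 [303. 139.] 2606
crucible 0.72 [289. 205.] 664
crucible 0.62 [270. 190.] 244
notch 0.85 [299. 158.] 5009
stop 0.68 [297. 155.] 5279
stop 0.16 [305. 136.] 2576
paddle_end 0.8 [348. 306.] 486
paddle_end 0.79 [292. 202.] 683
nose 0.9 [348. 301.] 582
nose 0.8 [293. 207.] 572
nose 0.16 [319. 182.] 65
flap_tongue 0.9 [306. 137.] 2544
```

Run:
```python
import cv2,numpy as np
a=cv2.imread("pics/scene0.png");b=cv2.imread("pics/top0.png")
a=cv2.resize(a[130:330,200:466],None,fx=3,fy=3,interpolation=2);b=cv2.resize(b[90:330,210:420],None,fx=2.5,fy=2.5,interpolation=2)
cv2.imwrite("pics/a.png",a);cv2.imwrite("pics/b.png",b)
```

```text
(no output)
```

View pics/a.png

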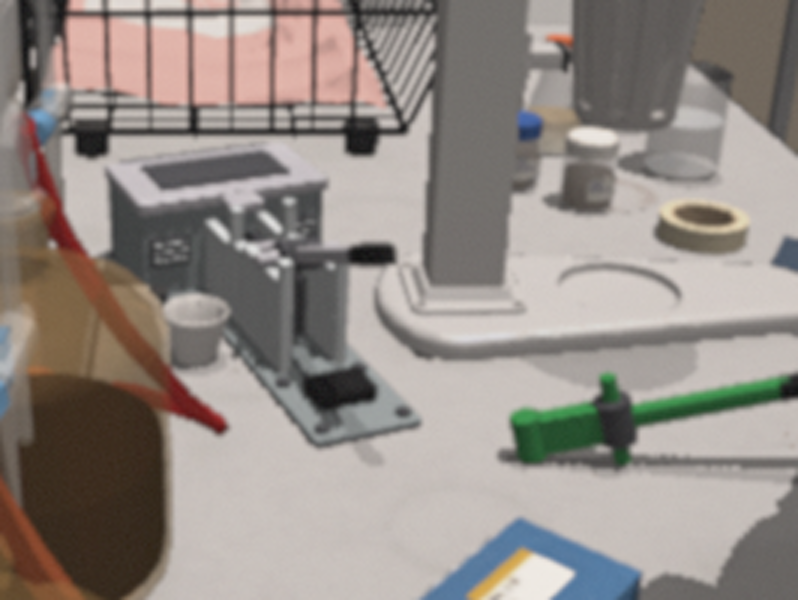

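View pics/b.png

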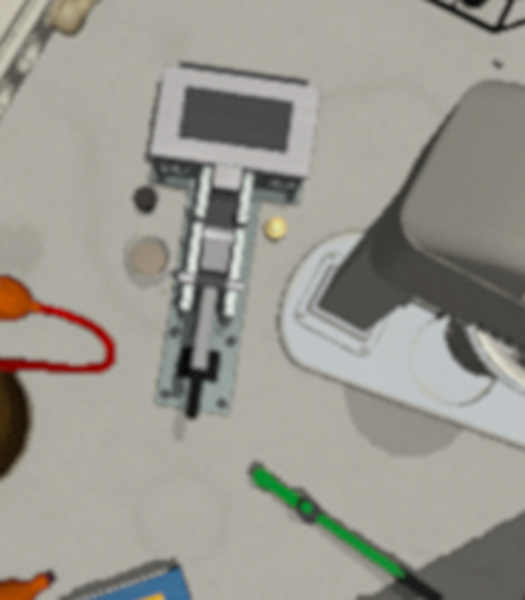

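Crop (3x, scene) shows the steel lever on the grey track with its paddle tip at pixel (331,214) and plate corners at (306,278) and (340,270). In the top view the steel paddle tip is at (286,256) and the pin at (295,203). The only other lever-shaped thing is the green one lying loose at scene (409,263), top (347,304). I choose the steel one in the track. The crucible is left of the track at top (270,194), the stopper at (268,170) and the weight at (320,181).

```bash
cat > fit.py <<'E'
from h import *
from scipy.optimize import least_squares
def W(q,P): c,s=np.cos(q[2]),np.sin(q[2]); return np.array([q[0]+c*P[0]-s*P[1],q[1]+s*P[0]+c*P[1],P[2]])
E
python3 - <<'E'
from fit import *
top=eyes.get_image("top");sc=eyes.get_image("scene")
ob=[(top,(-.16,.036,.006),(272,251.6)),(top,(-.16,-.036,.006),(302,254.8)),
(top,(-.078,.0235,.07),(282,214.8)),(top,(-.078,-.0235,.07),(304.8,216.4)),
(sc,(-.16,.036,.006),(306,277.7)),(sc,(-.16,-.036,.006),(340,270))]
f=lambda q:np.concatenate([proj(i,W(q,P))-u for i,P,u in ob])
r=least_squares(f,[.55,-.05,0],loss="soft_l1");q=r.x;print(q,np.round(f(q).reshape(-1,2),1))
# lever: pin x from top at z 75
c,s=np.cos(q[2]),np.sin(q[2])
def loc(X): d=X[:2]-q[:2];return np.array([c*d[0]+s*d[1],-s*d[0]+c*d[1],X[2]])
print("pin",loc(onz(top,(294.8,203.2),.075)))
print("tip top",loc(onz(top,(286.4,256),.126)),"tip tri",loc(tri([ray(top,(286.4,256)),ray(sc,(331,214.3))])))
for n,u,z in [("cruc",(269,192.5),.03),("weight",(320,181),.024),("stopper",(268,169.5),.025)]: print(n,loc(onz(top,u,z)))
print("tip world",W(q,(-.135-.04,0,.126)), "stop",W(q,(-.108,0,.03)))
# overlay
for n,im in (("sc",sc),("tp",top)):
    p=im["pixels"][:,:,::-1].copy()
    K=4 if n=="sc" else 3
    x0,y0,x1,y1=(225,160,370,290) if n=="sc" else (240,105,360,275)
    p=cv2.resize(p[y0:y1,x0:x1],None,fx=K,fy=K,interpolation=2)
    def L(pts,col):
        a=[((proj(im,W(q,t))-(x0,y0)+.5)*K).astype(int).tolist() for t in pts]
        cv2.polylines(p,[np.array(a)],False,col,1)
    L([(-.16,.036,.006),(-.16,-.036,.006),(.06,-.036,.006)],(0,0,255))
    for y in(.0235,-.0235): L([(-.078,y,.006),(-.078,y,.07),(-.009,y,.07)],(0,255,0))
    L([(.063,.07,.069),(.063,-.07,.069),(.148,-.07,.069),(.148,.07,.069),(.063,.07,.069)],(255,0,0))
    L([(-.123,.02,.018),(-.123,-.02,.018),(-.093,-.02,.018),(-.093,.02,.018),(-.123,.02,.018)],(0,255,255))
    cv2.imwrite("pics/ov_%s.png"%n,p); 
a=cv2.imread("pics/ov_sc.png");b=cv2.imread("pics/ov_tp.png");h=max(a.shape[0],b.shape[0])
pad=lambda m:cv2.copyMakeBorder(m,0,h-m.shape[0],0,0,0)
o=np.hstack([pad(a),pad(b)]);k=min(800/o.shape[1],1);cv2.imwrite("pics/ov.png",cv2.resize(o,None,fx=k,fy=k,interpolation=3))
st=bot.state();M=R.from_quat(st["tcp_rot"]).as_matrix();print("yaw toolx",np.arctan2(M[1,0],M[0,0]),q[2])
E
```

```text
[ 0.65004331 -0.06546012 -0.16133758] [[-0.3 -0.2]
 [-0.   1. ]
 [-0.  -0.9]
 [-2.   0.5]
 [-0.1 -1. ]
 [ 1.6 -1.2]]
pin [-0.05078866 -0.00146081  0.075     ]
tip top [-0.1720572   0.00081372  0.126     ] tip tri [-1.72578606e-01 -7.42930156e-05  1.26233110e-01]
cruc [-0.02537752  0.06201777  0.03      ]
weight [ 0.02117288 -0.0540194   0.024     ]
stopper [0.03114489 0.07311851 0.025     ]
tip world [ 0.47731598 -0.03734838  0.126     ] stop [ 0.54344587 -0.04811116  0.03      ]
yaw toolx 0.4547854917010777 -0.16133757960652706
```

View pics/ov.png

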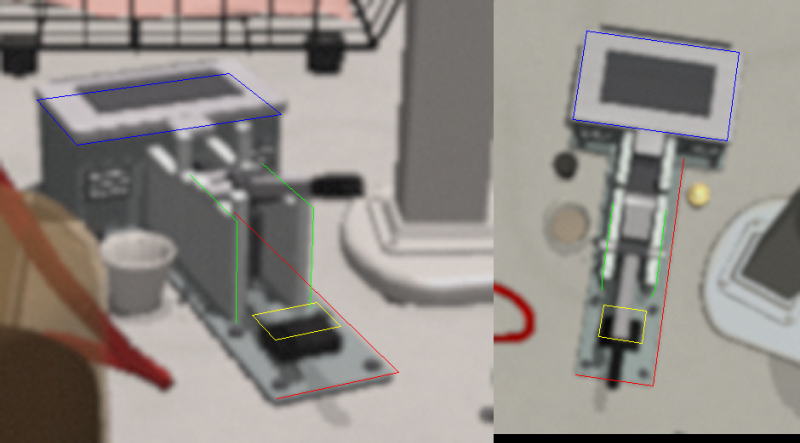

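Run:
```python
from h import *
w=eyes.get_image("wrist")
a=cv2.imread("pics/scene0.png");b=cv2.imread("pics/top0.png");c=w["pixels"][:,:,::-1]
f=lambda m:cv2.resize(m,(400,300),interpolation=3)
cv2.imwrite("pics/full.png",np.vstack([np.hstack([f(a),f(b)]),np.hstack([f(c),f(c)*0])]))
```

```text
(no output)
```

View pics/full.png

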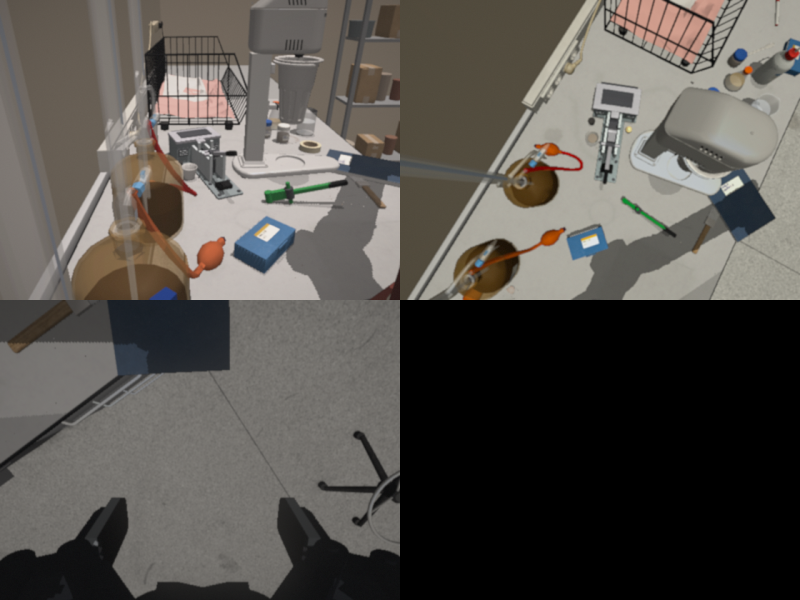

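The full views show the mixer head overhanging at about x ≥ 0.40, y -0.13 to -0.33, between the arm and the track. Burette bottles stand left of the track. I go up over the mixer with the gripper shut.

>>> {"method": "send_rows", "body": {
  "deltas": [
    [-1,0,0,-0.4,0,0,0],
    [-1,0,0,-0.4,0,0,0],
    [-1,0,0,-0.4,0,0,0],
    [-1,0,0,-0.4,0,0,0],
    [-1,0,0,-0.4,0,0,0],
    [-1,0,0,-0.4,0,0,0],
    [-1,0,0,-0.4,0,0,0],
    [-1,0,0,-0.4,0,0,0]
  ],
  "grip_force": 40
}}

```text
t: 2.45
eef_pos: [0.2793, -0.5706, 0.6192]
tcp_rot: [0.974, 0.226, 0.005, 0.021]
ft_force: [0.9, -0.3, -0.2]
opening: 0.0001
```

```bash
cat >> fit.py <<'E'
Q=[0.65004331,-0.06546012,-0.16133758]
def go(X,yaw):
    st=bot.state();M=R.from_quat(st["tcp_rot"]).as_matrix()
    T=R.from_euler("z",yaw).as_matrix()@np.diag([1,-1,-1.])
    print("t",round(st["t"],2),"at",np.round(st["eef_pos"],4),"F",np.round(st["ft_force"],1),"q",np.round(st["qpos"],2))
    print("shift",np.round(M.T@(np.array(X)-st["eef_pos"]),4),"turn",np.round(R.from_matrix(M.T@T).as_rotvec(),4))
def loc(X,q=Q):
    c,s=np.cos(q[2]),np.sin(q[2]);d=np.array(X)[:2]-q[:2];return np.array([c*d[0]+s*d[1],-s*d[0]+c*d[1],X[2]])
E
python3 -c "
from fit import *
go(W(Q,(-.215,0,.64)),Q[2])"
```

```text
t 2.45 at [ 0.2793 -0.5706  0.6192] F [ 0.9 -0.3 -0.2] q [ 0.9   0.42  0.32  0.6  -0.15  2.09 -0.  ]
shift [ 0.3797 -0.4138 -0.0384] turn [ 0.0412 -0.0132  0.6163]
```

>>> {"method": "send_rows", "body": {
  "deltas": [
    [-1,0.03,-0.04,0,0.01,0,0.05],
    [-1,0.07,-0.08,0,0.02,0,0.1],
    [-1,0.11,-0.12,0,0.03,-0.01,0.17],
    [-1,0.15,-0.16,0,0.04,-0.01,0.24],
    [-1,0.19,-0.207,0,0.04,-0.01,0.3],
    [-1,0.19,-0.207,0,0.04,-0.01,0.3]
  ]
}}

```text
t: 3.2
eef_pos: [0.361, -0.2968, 0.6088]
tcp_rot: [0.997, 0.082, -0.002, 0.0]
ft_force: [-0.3, -0.5, 0.2]
opening: 0.0004
```

```bash
python3 -c "
from fit import *
go(W(Q,(-.215,0,.62)),Q[2])"
```

```text
t 3.2 at [ 0.361  -0.2968  0.6088] F [-0.3 -0.5  0.2] q [ 0.43  0.02  0.17  1.1  -0.    2.02 -0.81]
shift [ 0.1191 -0.2498 -0.0117] turn [0.0007 0.0048 0.325 ]
```

>>> {"method": "send_rows", "body": {
  "deltas": [
    [-1,0.02,-0.05,0,0,0,0.06],
    [-1,0.045,-0.1,0,0,0,0.13],
    [-1,0.07,-0.15,0,0,0,0.19],
    [-1,0.095,-0.2,0,0,0,0.26],
    [-1,0.119,-0.25,0,0,0.004,0.325],
    [-1,0.119,-0.25,0,0,0.004,0.325]
  ]
}}

```text
t: 3.95
eef_pos: [0.4388, -0.0326, 0.6068]
tcp_rot: [0.997, -0.081, -0.002, 0.001]
ft_force: [0.2, -1.2, -0.4]
opening: -0.0004
```

```bash
python3 -c "
from fit import *
go(W(Q,(-.215,0,.25)),Q[2])"
```

```text
t 3.95 at [ 0.4388 -0.0326  0.6068] F [ 0.2 -1.2 -0.4] q [ 0.14 -0.02 -0.17  1.15 -0.    2.02 -1.76]
shift [-2.000e-04 -2.600e-03  3.568e-01] turn [ 0.003   0.0029 -0.0018]
```

>>> {"method": "send_rows", "body": {
  "deltas": [
    [-1,0,-0.002,0.05,0,0,0],
    [-1,0,-0.002,0.1,0,0,0],
    [-1,0,-0.002,0.16,0,0,0],
    [-1,0,-0.002,0.22,0,0,0],
    [-1,0,-0.002,0.28,0,0,0],
    [-1,0,-0.002,0.33,0,0,0],
    [-1,0,-0.002,0.357,0,0,0],
    [-1,0,-0.002,0.357,0,0,0]
  ]
}}

```text
t: 4.95
eef_pos: [0.4368, -0.0364, 0.2491]
tcp_rot: [0.996, -0.085, -0.003, 0.002]
ft_force: [0.0, -0.2, -0.0]
opening: 0.0001
```

Run:
```python
from fit import *
go(W(Q,(-.215,0,.135)),Q[2])
w=eyes.get_image("wrist");save(w,"w1.png")
print(w["T_tool_cam"])
for n in ["paddle","lever","stop"]:
    for r in nets.cut_out(n,w)[:2]: print(n,round(r["score"],2),np.round(r["uv"]),r["pixels"].sum())
for P in [(-.16,.036,.006),(-.16,-.036,.006),(-.078,.0235,.07),(-.078,-.0235,.07),(-.166,0,.126)]: print(P,np.round(proj(w,W(Q,P)),1))
```

```text
t 4.95 at [ 0.4368 -0.0364  0.2491] F [ 0.  -0.2 -0. ] q [ 0.16 -0.09 -0.17  1.94 -0.01  1.3  -1.75]
shift [ 0.0007 -0.0061  0.1141] turn [ 0.004   0.0047 -0.0089]
[[-1.15391024e-03 -9.48082855e-01 -3.18021332e-01  8.14029735e-02]
 [ 9.99999230e-01 -9.48625073e-04 -8.00368274e-04 -8.05177531e-04]
 [ 4.57132429e-04 -3.18022011e-01  9.48083220e-01 -1.25163993e-01]
 [ 0.00000000e+00  0.00000000e+00  0.00000000e+00  1.00000000e+00]]
paddle 0.72 [420. 208.] 2717
paddle 0.56 [270.  70.] 2509
lever 0.87 [272.  75.] 2670
lever 0.65 [421. 207.] 2846
stop 0.74 [285.  54.] 6635
(-0.16, 0.036, 0.006) [242.2 114.9]
(-0.16, -0.036, 0.006) [315.  114.1]
(-0.078, 0.0235, 0.07) [244.9   9.5]
(-0.078, -0.0235, 0.07) [307.4   8.8]
(-0.166, 0, 0.126) [276.9 137.3]
```

View pics/w1.png

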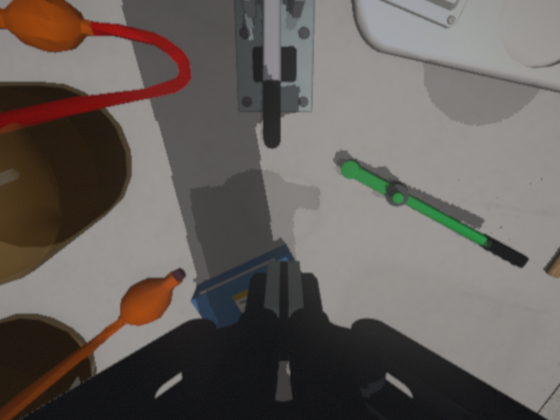

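The wrist view shows the plate's near corners at (237,112) and (312,112), against predicted (242,115) and (315,114). The paddle tip is at (272,148). So the track lies about 4 mm further left and 2 mm further away than I fitted. I correct for that and go down behind the paddle end.

Run:
```python
from fit import *
o=W(Q,(.002,.004,0));q=[o[0],o[1],Q[2]]
open("fit.py","a").write("\nQ=%r\n"%([float(v) for v in q],))
w=eyes.get_image("wrist")
print(loc(onz(w,(271.5,148),.124),q),loc(bot.state()["eef_pos"],q))
go(W(q,(-.212,0,.11)),q[2])
```

```text
[-1.75456162e-01 -2.89230827e-05  1.24000000e-01] [-0.2144792  -0.00861097  0.25321121]
t 5.2 at [ 0.4396 -0.0359  0.2532] F [0.4 0.4 0.1] q [ 0.16 -0.09 -0.17  1.93 -0.01  1.3  -1.75]
shift [ 0.0019 -0.009   0.1432] turn [ 0.0024 -0.0034 -0.009 ]
```

>>> {"method": "send_rows", "body": {
  "deltas": [
    [-1,0,-0.009,0.03,0,0,-0.009],
    [-1,0,-0.009,0.07,0,0,-0.009],
    [-1,0,-0.009,0.11,0,0,-0.009],
    [-1,0,-0.009,0.143,0,0,-0.009],
    [-1,0,-0.009,0.143,0,0,-0.009],
    [-1,0,-0.009,0.143,0,0,-0.009]
  ]
}}

```text
t: 5.95
eef_pos: [0.4418, -0.0272, 0.1106]
tcp_rot: [0.997, -0.081, 0.002, 0.001]
ft_force: [0.3, -0.2, -0.1]
opening: -0.0003
```

Run:
```python
from fit import *
w=eyes.get_image("wrist");save(w,"w2.png",(150,0,430,420),1.4)
print(loc(bot.state()["eef_pos"]))
for P in [(-.16,.036,.006),(-.16,-.036,.006),(-.175,0,.126)]: print(P,np.round(proj(w,W(Q,P)),1))
go(W(Q,(-.15,0,.11)),Q[2])
```

```text
[-0.21152129  0.00433783  0.11077166]
(-0.16, 0.036, 0.006) [227.  131.2]
(-0.16, -0.036, 0.006) [343.3 131. ]
(-0.175, 0, 0.126) [287.4 223.3]
t 6.0 at [ 0.442  -0.0272  0.1108] F [ 0.2 -0.7  1.3] q [ 0.15  0.05 -0.19  2.11  0.02  0.98 -1.79]
shift [0.0635 0.0003 0.001 ] turn [ 0.0021 -0.0042  0.    ]
```

View pics/w2.png

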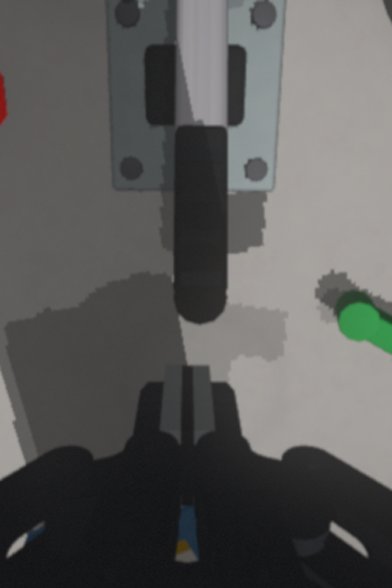

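>>> {"method": "send_rows", "body": {
  "deltas": [
    [-1,0.005,0.003,0,0,-0.004,0],
    [-1,0.012,0.003,0,0,-0.004,0],
    [-1,0.018,0.003,0,0,-0.004,0],
    [-1,0.023,0.003,0,0,-0.004,0],
    [-1,0.028,0.003,0,0,-0.004,0],
    [-1,0.033,0.003,0,0,-0.004,0],
    [-1,0.038,0.003,0,0,-0.004,0],
    [-1,0.038,0.003,0,0,-0.004,0]
  ]
}}

```text
t: 7.0
eef_pos: [0.4781, -0.0363, 0.1089]
tcp_rot: [0.997, -0.081, -0.001, 0.001]
ft_force: [-0.4, -0.7, 0.3]
opening: 0.0001
```

Run:
```python
from fit import *
print(loc(bot.state()["eef_pos"]))
sc=eyes.get_image("scene");top=eyes.get_image("top")
a=cv2.resize(sc["pixels"][150:290,230:370,::-1],None,fx=2.85,fy=2.85,interpolation=2)
b=cv2.resize(top["pixels"][110:270,240:360,::-1],(300,399),interpolation=2)
cv2.imwrite("pics/c3.png",np.hstack([a,b]))
go(W(Q,(-.15,0,.11)),Q[2])
```

```text
[-0.17441902  0.00116662  0.10891503]
t 7.1 at [ 0.4779 -0.0363  0.109 ] F [0.4 0.1 0.9] q [ 0.15  0.13 -0.18  2.03  0.03  0.99 -1.78]
shift [ 0.0266 -0.0029 -0.0011] turn [ 0.0024  0.002  -0.    ]
```

View pics/c3.png

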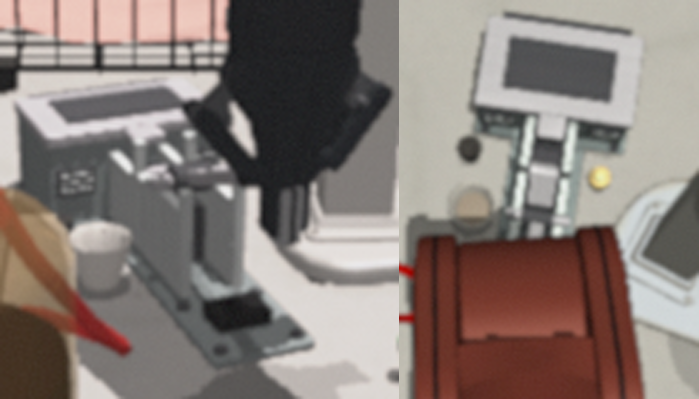

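The scene view shows the fingers behind the paddle, and the pin has moved from row 203 to about 196 in the top view. The lever is sliding in its track, so I keep pushing.

>>> {"method": "send_rows", "body": {
  "deltas": [
    [-1,0.004,0,0,0,0,0],
    [-1,0.008,0,0,0,0,0],
    [-1,0.012,0,0,0,0,0],
    [-1,0.016,0,0,0,0,0],
    [-1,0.018,0,0,0,0,0],
    [-1,0.018,0,0,0,0,0]
  ]
}}

```text
t: 7.85
eef_pos: [0.4957, -0.0392, 0.1089]
tcp_rot: [0.997, -0.081, -0.001, 0.001]
ft_force: [-1.5, 0.2, 0.9]
opening: -0.0
```

>>> {"method": "send_rows", "body": {
  "deltas": [
    [-1,0.002,0,0,0,0,0],
    [-1,0.004,0,0,0,0,0],
    [-1,0.006,0,0,0,0,0],
    [-1,0.006,0,0,0,0,0]
  ]
}}

```text
t: 8.35
eef_pos: [0.5016, -0.0401, 0.1089]
tcp_rot: [0.997, -0.081, -0.001, 0.001]
ft_force: [-1.8, -0.1, 0.7]
opening: -0.0002
```

Run:
```python
from fit import *
top=eyes.get_image("top");sc=eyes.get_image("scene")
print(loc(bot.state()["eef_pos"]))
a=cv2.resize(sc["pixels"][160:260,240:340,::-1],None,fx=3.99,fy=3.99,interpolation=2)
b=cv2.resize(top["pixels"][130:230,260:340,::-1],(320,399),interpolation=2)
cv2.imwrite("pics/c4.png",np.hstack([a,b]))
go(W(Q,(-.15,0,.11)),Q[2])
for x in(-.02,-.01,0): print(x,np.round(proj(top,W(Q,(x,0,.08)))))
```

```text
[-0.15064883  0.00113154  0.10891203]
t 8.45 at [ 0.5015 -0.0401  0.1089] F [-1.7  0.3 -0.6] q [ 0.15  0.17 -0.17  1.97  0.04  1.   -1.77]
shift [ 0.0026 -0.0029 -0.0011] turn [ 0.0023  0.0022 -0.0001]
-0.02 [294. 188.]
-0.01 [295. 184.]
0 [296. 180.]
```

>>> {"method": "send_rows", "body": {
  "deltas": [
    [-1,0.002,0,0,0,0,0],
    [-1,0.004,0,0,0,0,0],
    [-1,0.004,0,0,0,0,0]
  ]
}}

```text
t: 8.82
eef_pos: [0.5055, -0.0408, 0.1088]
tcp_rot: [0.997, -0.081, -0.001, 0.001]
ft_force: [-2.9, 1.2, 0.4]
opening: -0.0002
```

>>> {"method": "send_rows", "body": {
  "deltas": [
    [-1,0.001,0,0,0,0,0],
    [-1,0.002,0,0,0,0,0],
    [-1,0.002,0,0,0,0,0]
  ]
}}

```text
t: 9.2
eef_pos: [0.5074, -0.0411, 0.1089]
tcp_rot: [0.997, -0.081, -0.001, 0.001]
ft_force: [-2.6, 0.6, -0.5]
opening: -0.0002
```

>>> {"method": "send_rows", "body": {
  "deltas": [
    [-1,0.001,0,0,0,0,0],
    [-1,0.002,0,0,0,0,0],
    [-1,0.002,0,0,0,0,0]
  ]
}}

```text
t: 9.57
eef_pos: [0.5094, -0.0414, 0.1089]
tcp_rot: [0.997, -0.081, -0.001, 0.001]
ft_force: [-1.9, 0.6, 0.3]
opening: 0.0003
```

>>> {"method": "send_rows", "body": {
  "deltas": [
    [-1,0.001,0,0,0,0,0],
    [-1,0.002,0,0,0,0,0],
    [-1,0.002,0,0,0,0,0]
  ]
}}

```text
t: 9.95
eef_pos: [0.5113, -0.0417, 0.1088]
tcp_rot: [0.997, -0.081, -0.001, 0.001]
ft_force: [-3.0, 0.2, 0.5]
opening: 0.0002
```

>>> {"method": "send_rows", "body": {
  "deltas": [
    [-1,0.001,0,0,0,0,0],
    [-1,0.002,0,0,0,0,0],
    [-1,0.002,0,0,0,0,0]
  ]
}}

```text
t: 10.32
eef_pos: [0.5133, -0.042, 0.1088]
tcp_rot: [0.997, -0.081, -0.001, 0.001]
ft_force: [-2.7, 0.4, 0.8]
opening: 0.0001
```

Run:
```python
from fit import *
top=eyes.get_image("top");sc=eyes.get_image("scene")
print(loc(bot.state()["eef_pos"]),bot.state()["ft_force"])
a=cv2.resize(sc["pixels"][160:260,240:340,::-1],None,fx=3.99,fy=3.99,interpolation=2)
b=cv2.resize(top["pixels"][130:230,260:340,::-1],(320,399),interpolation=2)
cv2.imwrite("pics/c4.png",np.hstack([a,b]))
```

```text
[-0.13872458  0.00112944  0.10887439] [-2.83599233  0.14448239 -0.24472342]
```

View pics/c4.png

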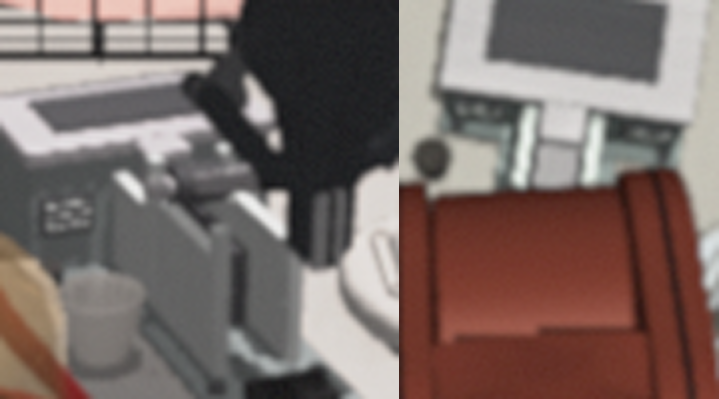

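The scene crop shows the pin end at crop (160,185), just short of the horn, with the flap shut. A few mm are left.

>>> {"method": "send_rows", "body": {
  "deltas": [
    [-1,0.001,0,0,0,0,0],
    [-1,0.002,0,0,0,0,0],
    [-1,0.002,0,0,0,0,0]
  ]
}}

```text
t: 10.8
eef_pos: [0.5147, -0.0423, 0.1086]
tcp_rot: [0.997, -0.081, -0.002, 0.001]
ft_force: [-5.3, 0.1, 1.7]
opening: 0.0003
```

>>> {"method": "send_rows", "body": {
  "deltas": [
    [-1,0.001,0,0,0,0,0],
    [-1,0.002,0,0,0,0,0],
    [-1,0.002,0,0,0,0,0]
  ]
}}

```text
t: 11.18
eef_pos: [0.5151, -0.0425, 0.1081]
tcp_rot: [0.997, -0.081, -0.004, 0.001]
ft_force: [-11.6, 1.9, 4.9]
opening: 0.0002
```

>>> {"method": "send_rows", "body": {
  "deltas": [
    [-1,0.001,0,0,0,0,0],
    [-1,0.002,0,0,0,0,0],
    [-1,0.002,0,0,0,0,0]
  ]
}}

```text
t: 11.55
eef_pos: [0.5152, -0.0425, 0.1075]
tcp_rot: [0.997, -0.08, -0.006, 0.001]
ft_force: [-18.9, 3.0, 6.4]
opening: 0.0002
```

Force rose to 19 N, so the pin is against the horn. I let go by backing off.

>>> {"method": "send_rows", "body": {
  "deltas": [
    [-1,-0.005,0,0,0,0,0],
    [-1,-0.01,0,0,0,0,0],
    [-1,-0.02,0,0,0,0,0],
    [-1,-0.035,0,0,0,0,0],
    [-1,-0.05,0,0,0,0,0],
    [-1,-0.05,0,0,0,0,0]
  ]
}}

```text
t: 12.3
eef_pos: [0.4686, -0.0349, 0.1091]
tcp_rot: [0.997, -0.08, -0.001, 0.001]
ft_force: [0.9, -0.4, 0.1]
opening: -0.0002
```

Run:
```python
from fit import *
w=eyes.get_image("wrist");sc=eyes.get_image("scene")
print(loc(bot.state()["eef_pos"]))
a=cv2.resize(sc["pixels"][165:245,250:350,::-1],(498,399),interpolation=2)
b=cv2.resize(w["pixels"][0:300,180:400,::-1],(292,399),interpolation=2)
cv2.imwrite("pics/c5.png",np.hstack([a,b]))
for P in [(-.134,0,.107),(-.108,0,.108),(-.16,.036,.006),(-.16,-.036,.006)]: print(P,np.round(proj(w,W(Q,P)),1),np.round(proj(sc,W(Q,P)),1))
go(W(Q,(-.108,0,.16)),Q[2])
```

```text
[-0.18261735  0.00113997  0.10926519]
(-0.134, 0, 0.107) [277.9 174.2] [317.  215.9]
(-0.108, 0, 0.108) [277.4  98.1] [310.6 209.9]
(-0.16, 0.036, 0.006) [223.7 176.4] [303.3 276.6]
(-0.16, -0.036, 0.006) [336.4 176.2] [339.1 268.7]
t 12.4 at [ 0.47   -0.035   0.1093] F [-0.5  0.2 -0.3] q [ 0.15  0.11 -0.18  2.04  0.03  0.99 -1.78]
shift [ 0.0765 -0.0027 -0.0509] turn [ 0.0024  0.0016 -0.    ]
```

View pics/c5.png

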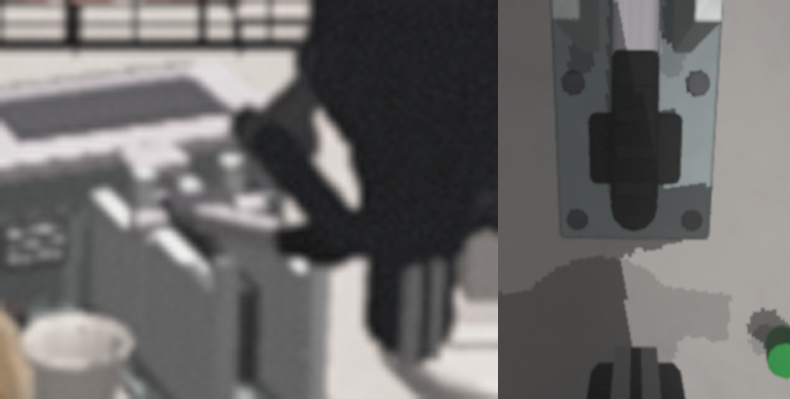

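After release, the paddle tip in the wrist view (px 283,173) and in the scene view matches the predicted home pose at 107 mm height. The pin has dropped behind the rail and the flap is shut. The fingers are in line with the paddle, so next I go up and over it.

>>> {"method": "send_rows", "body": {
  "deltas": [
    [-1,0,0,-0.025,0,0,0],
    [-1,0,0,-0.05,0,0,0],
    [-1,0.02,0,-0.051,0,0,0],
    [-1,0.045,0,-0.051,0,0,0],
    [-1,0.065,0,-0.051,0,0,0],
    [-1,0.073,0,-0.051,0,0,0],
    [-1,0.073,0,-0.051,0,0,0]
  ]
}}

```text
t: 13.28
eef_pos: [0.542, -0.0466, 0.1595]
tcp_rot: [0.997, -0.081, -0.002, 0.001]
ft_force: [-0.2, 0.8, -0.5]
opening: 0.0005
```

>>> {"method": "send_rows", "body": {
  "deltas": [
    [-1,0,0,0.01,0,0,0],
    [-1,0,0,0.02,0,0,0],
    [-1,0,0,0.025,0,0,0],
    [-1,0,0,0.03,0,0,0],
    [-1,0,0,0.035,0,0,0],
    [-1,0,0,0.035,0,0,0]
  ]
}}

```text
t: 14.02
eef_pos: [0.5418, -0.0467, 0.1245]
tcp_rot: [0.997, -0.081, -0.002, 0.001]
ft_force: [0.4, -0.3, 1.7]
opening: -0.0001
```

Run:
```python
from fit import *
print(loc(bot.state()["eef_pos"]))
go(W(Q,(-.110,0.001,.06)),Q[2])
```

```text
[-0.10985723  0.00116233  0.12448052]
t 14.03 at [ 0.5418 -0.0467  0.1245] F [ 0.4 -0.3  1.7] q [ 0.15  0.23 -0.17  1.86  0.05  1.05 -1.77]
shift [ 0.002  -0.004   0.0645] turn [ 0.0024  0.0028 -0.    ]
```

>>> {"method": "send_rows", "body": {
  "deltas": [
    [-1,0,0,0.005,0,0,0],
    [-1,0,0,0.01,0,0,0],
    [-1,0,0,0.015,0,0,0],
    [-1,0,0,0.02,0,0,0],
    [-1,0,0,0.025,0,0,0],
    [-1,0,0,0.025,0,0,0]
  ]
}}

```text
t: 14.78
eef_pos: [0.5411, -0.0465, 0.0994]
tcp_rot: [0.997, -0.081, -0.002, 0.001]
ft_force: [-4.6, 0.6, 5.8]
opening: 0.0001
```

>>> {"method": "send_rows", "body": {
  "deltas": [
    [-1,0,0,0.005,0,0,0],
    [-1,0,0,0.01,0,0,0],
    [-1,0,0,0.015,0,0,0],
    [-1,0,0,0.02,0,0,0],
    [-1,0,0,0.025,0,0,0],
    [-1,0,0,0.025,0,0,0]
  ]
}}

```text
t: 15.52
eef_pos: [0.5411, -0.0466, 0.0744]
tcp_rot: [0.997, -0.081, -0.002, 0.001]
ft_force: [-3.5, 1.7, 4.1]
opening: 0.0002
```

>>> {"method": "send_rows", "body": {
  "deltas": [
    [-1,0,0,0.004,0,0,0],
    [-1,0,0,0.008,0,0,0],
    [-1,0,0,0.01,0,0,0],
    [-1,0,0,0.01,0,0,0]
  ]
}}

```text
t: 16.02
eef_pos: [0.5422, -0.0467, 0.0652]
tcp_rot: [0.997, -0.081, -0.001, 0.001]
ft_force: [-1.6, 0.3, 6.4]
opening: -0.0001
```

>>> {"method": "send_rows", "body": {
  "deltas": [
    [-1,0,0,0.001,0,0,0],
    [-1,0,0,0.003,0,0,0],
    [-1,0,0,0.004,0,0,0],
    [-1,0,0,0.004,0,0,0]
  ]
}}

```text
t: 16.52
eef_pos: [0.5429, -0.0468, 0.0616]
tcp_rot: [0.997, -0.081, -0.0, 0.001]
ft_force: [1.8, 0.3, 7.4]
opening: 0.0
```

>>> {"method": "send_rows", "body": {
  "deltas": [
    [-1,0,0,0.001,0,0,0],
    [-1,0,0,0.003,0,0,0],
    [-1,0,0,0.003,0,0,0]
  ]
}}

```text
t: 16.9
eef_pos: [0.5434, -0.0469, 0.0596]
tcp_rot: [0.997, -0.081, 0.0, 0.001]
ft_force: [-1.6, -1.0, 15.4]
opening: -0.0
```

Run:
```python
from fit import *
print(loc(bot.state()["eef_pos"]),bot.state()["ft_force"])
sc=eyes.get_image("scene");w=eyes.get_image("wrist")
a=cv2.resize(sc["pixels"][155:275,225:365,::-1],(466,399),interpolation=2)
b=cv2.resize(w["pixels"][0:300,180:400,::-1],(292,399),interpolation=2)
cv2.imwrite("pics/c6.png",np.hstack([a,b]))
```

```text
[-0.10820922  0.00117544  0.05957074] [-1.58395392 -1.00216317 15.43400098]
```

View pics/c6.png

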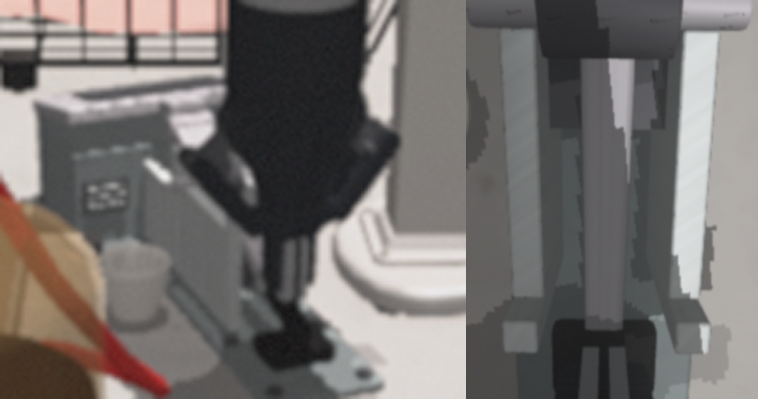

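The scene view shows the flap tilted open and the fingers pressing the paddle onto the rubber stop. The fingertip is at 40.6 mm, where about 41 mm is expected, and the push is 15 N. The wrist view shows the pin still lying across the cheeks. I hold briefly to settle, then hand in.

>>> {"method": "send_rows", "body": {
  "deltas": [
    [-1,0,0,0.001,0,0,0],
    [-1,0,0,0.001,0,0,0],
    [-1,0,0,0.001,0,0,0],
    [-1,0,0,0.001,0,0,0],
    [-1,0,0,0.001,0,0,0],
    [-1,0,0,0.001,0,0,0]
  ]
}}

```text
t: 17.75
eef_pos: [0.5435, -0.0469, 0.0593]
tcp_rot: [0.997, -0.081, 0.001, 0.001]
ft_force: [-5.1, 0.2, 23.0]
opening: -0.0003
```

Run:
```python
from fit import *
s=bot.state();print(s["t"],s["eef_pos"],s["ft_force"],abs(s["joint_velocities"]).max())
print(job.hand_in()); s=bot.state();print(s["t"],s["eef_pos"],s["ft_force"])
```

```text
17.75 [ 0.54352303 -0.04692112  0.05926294] [-5.1367603   0.18878105 22.96405064] 0.0024741302758685413
the job is handed in; nothing more can be done
None
the job is handed in; nothing more can be done
```

I pushed the steel lever home along its track, let go so the pin dropped into the notches, then pressed the paddle onto its rubber stop. I handed the job in at 17.75 s while still holding it down. `hand_in` gave no verdict, so success is my own reading.

- **Pushed home:** the push force rose to 19 N against the horn. After letting go, the paddle showed at its home height of about 107 mm with the flap shut.
- **Pressed down:** at the end the fingertips were 40 mm above the worktop, pressing with 23 N, and the arm was still. The pictures taken just before the last press showed the flap raised and the pin across the cheeks. I estimated the flap angle only by eye from those pictures.
- **Bystanders:** the arm stayed away from the crucible, weight and stopper. I did not measure them again at the end.
- **Disagreement:** the track position from the scene and top cameras was about 4 mm off the wrist camera, so I went by the wrist camera.

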